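# Centre a carving blank on the stage and latch the gate

### The job

Set the thick pale wooden blank that lies near the vice (not the one at the far left back, behind the tape dispenser) down gently on the metal carving stage: flat, square and centred between the two end stops, against neither of them, in front of the two back stops. Then push the stage's sliding gate towards the blank until the spring catch snaps out behind it. Leave the other two wooden blocks near the vice where they are.

Things in the scene. Friction and masses are not known exactly. Their poses are not given: they have to be found in the camera images.
- blank_centre (a point): Centre of the thick pale wooden blank, a loose 45 x 110 x 38 mm block (own x, y, z; centre 19 mm above its underside), 0.1 to 0.2 kg. y runs along its length; grasp it across the 45 mm width (x). The thickest of three blocks to the right of or behind the vice, lengths roughly away from the robot, places swapped; not the fixed pale block at the far left back.
- stage: Fixed carving stage, a pale aluminium plate 14 mm thick (top at z = 14 mm). Origin: underside, midway between the end stops. x points away from the robot (turned up to 0.25 rad), y left, z up. Plate spans x -130 to 70, y -96 to 116 mm; a scribed line marks y = 0. The blank belongs here, along y: at x = y = 0 it has 14 mm to each end stop, 7.5 mm to the back stops and 7.5 mm to the shut gate.
- stop_left (a point): Middle of the inner face of the left end stop, at stage y = +69 mm, 8 mm above the plate. Dark steel block, 36 mm along stage x, 16 mm high.
- stop_right (a point): The same on the right end stop, at stage y = -69 mm.
- back_stops (a point): Point midway between the two back stops, in the plane of their front faces (stage x = 30 mm), 8 mm above the plate. Each is a dark steel block 22 mm wide, 16 mm high, at stage y = -58 to -36 and 36 to 58 mm; the space between them is open.
- gate (a joint): Sliding gate, m: a dark steel bar across the stage's front, 14 mm thick, 184 mm wide, 32 mm high over the plate (41 mm at its 60 mm middle tab). 0 = open, rear face at stage x = -100 mm; grows as it slides along stage +x to its stop at 0.070 (shut). Starts at 0 to 0.02. Friction 4 N; about 10 N to pass the catch, from 0.04 on; at 0.067 the catch snaps out behind it.
- catch (a joint): Brass spring catch in the left rail, m: 0 when out, up to about 0.008 while the gate's end presses it in; the spring brings it back to 0 when the gate has passed it. It needs no handling.
- gate_push (a point): Centre of the gate's front face (the face towards the robot) at which to push, 25 mm above the plate; moves with the gate. x is the direction in which the gate shuts.
- dark_block_centre (a point): Centre of the dark brown wooden block, loose, 50 x 75 x 28 mm; a bystander to leave alone.
- long_block_centre (a point): Centre of the slim reddish wooden block, loose, 32 x 140 x 22 mm; a bystander to leave alone.

How it is judged:
By the outcome, as a careful person would: the job done as asked, in the order asked, and still so for the second after the job is handed in, with the robot touching nothing.
It also fails if it takes over 48 s, if anything falls off the work surface, if the arm or the gripper's body presses on something with over 40 N, if the wrist force passes 120 N, or if a joint passes its speed limit or range.

### The arm

A 7-joint arm with a two-finger parallel gripper is mounted at the origin on a cart in front of the work surface, level with it; the furniture and walls round the work are solid. World frame = base frame: x ahead of the robot, y to its left, z up, the work surface at z = 0. Lengths are in m, angles in rad, forces in N, time in s.
With the tool pointing down it reaches from about 0.4 to 0.85 m from the base axis. Payload 4.5 kg.
Tool frame: the origin (TCP) lies on the centre line of the jaws, within the pads' length; the fingertips stand 8 mm ahead of it and the grasp point (between the pads) lies 11 mm behind it; z points along the fingers, x is the direction in which the jaws open and shut, and the axes are right-handed (so a half turn about z gives the same grasp; the last joint's range is limited). The gripper opens to 88 mm and grips with 3 to 60 N. Pads are 18 mm wide; open, the fingers measure 123 mm over their backs; the gripper's body (75 mm by 187 mm) begins 45 mm behind the grasp point.
Start: joints at [-1.1, 0.689, -0.195, 1.565, 0.157, 0.902, -0.215], TCP at [0.264, 0.566, 0.247] pointing down, gripper open.
Joint ranges: [-3.01, 3.01], [-0.46, 2.08], [-1.47, 1.51], [0.13, 2.56], [-1, 4.14], [0.04, 2.09], [-2.66, 2.66]. Speed limits (rad/s): [2.57, 2.57, 3.14, 3.14, 3.14, 3.14, 3.14].

### API

Orientations are given as a unit quaternion [x, y, z, w].
In Python, from plant import r gives the robot as it stands.
- The arm moves only by the shell command python3 -m pendant 'ROWS' [FORCE]. ROWS is JSON, a list of rows, each a list of 3 entries, a list of its own where there are three numbers: the turn, a rotation vector about the tool's x, y, z in rad, then the shift along the tool's x, y, z in m, then the opening, from 0 (shut) to 1 (fully open). In form: [[[wx, wy, wz], [tx, ty, tz], claw], ...]. A call has 1 to 10 rows; each row is the pose to reach, as a shift and turn from the pose commanded when the call began, along the tool's axes at that moment; what a row does not reach only later rows make up. A row lasts 1/10 s, in which the tool goes at most 50 mm and 8.59 degrees, less where a joint would pass 70% of its speed; a pose out of reach is approached as far as the arm can. A call with a gripper value outside its range is refused whole. The fingers move at their own pace and stop on an object; FORCE is the grip in N (left out, the last holds). Time passes only in rows, so rows that repeat a pose let the fingers close. It gives the time, the measured TCP pose, the force and the opening at its end, in the units of the state.
- r.get_state(): the state, without advancing time (a new reading comes with each control period).
- r.snapshot(name): name is "scene" or "top" or "wrist"; returns a dict with "image" (420x560x3 uint8, red, green, blue), "mtx" (3x3 intrinsics, pixels), "R" (3x3) and "t" (3): a world point X has camera coordinates R X + t; the wrist camera has in their place "T_tool_cam" (4x4, takes a point from camera to tool coordinates, whose origin is the TCP and whose axes are the tool frame's). Camera axes: x right, y down, z forward; pixel columns grow to the right and rows downward; lengths in m; the calibration is good to about 2 mm. A picture is of the moment at which its call begins: read the wrist's pose just before it. There is no depth.
- r.finish_job(): hands the job in, once; it reports no verdict.
The state is a dict: "clock": time; "q": joint angles; "qd": joint speeds; "joint_torque": joint torques, N m; "tool_pos": TCP position; "eef_rot": TCP orientation; "contact_force": force on the tool from outside, world axes, zero at the start; "moment": the same for the moment, N m; "opening": opening from 0.0 (shut) to 1.0 (fully open).
Only numpy, scipy, OpenCV 4.12 (cv2) and the standard library are available. Lean on these libraries where they do the work, as an engineer would, in place of code of your own. Each camera call takes 0.05 s, during which the arm holds its last target. There are 200 camera calls.

## Working session

There is one attempt and no reset: what is moved stays moved. The work goes in short steps, Python scripts to look and compute and a shell command to move; the robot and the scene stay as the last step left them, time stands still between calls to the robot, and variables do not carry over. Pictures are saved under pics/ and viewed, about 8 in all and at most 12, crops included, and the job is handed in when it is done.

```bash
mkdir -p pics; ls; python3 - <<'E'
from plant import r
import cv2,numpy as np
s=r.get_state(); print({k:np.round(v,3).tolist() for k,v in s.items()})
for n in("scene","top"):
    d=r.snapshot(n); cv2.imwrite(f"pics/{n}0.png",d["image"][:,:,::-1]); np.savez(f"{n}.npz",**{k:v for k,v in d.items()})
    print(n,np.round(d["mtx"],1).tolist(),np.round(d["R"],4).tolist(),np.round(d["t"],4).tolist())
E
```

```text
pics
{'clock': 0.0, 'q': [-1.1, 0.69, -0.195, 1.566, 0.157, 0.902, -0.215], 'qd': [-0.0, -0.002, -0.001, -0.001, 0.002, -0.002, 0.0], 'joint_torque': [0.0, -52.758, -1.267, -15.343, -0.053, 0.007, 0.0], 'tool_pos': [0.264, 0.566, 0.246], 'eef_rot': [0.843, 0.537, -0.001, 0.001], 'contact_force': [0.539, -0.078, 0.522], 'moment': [-0.037, -0.007, -0.015], 'opening': 0.999}
scene [[534.9, 0.0, 281.0], [0.0, 534.9, 208.7], [0.0, 0.0, 1.0]] [[0.8176, -0.5757, -0.0055], [-0.4066, -0.5705, -0.7136], [0.4077, 0.5857, -0.7005]] [-0.4412, 0.2587, 1.0478]
top [[505.7, 0.0, 287.3], [0.0, 505.7, 203.5], [0.0, 0.0, 1.0]] [[0.0128, -0.9998, 0.0142], [-0.9843, -0.0151, -0.176], [0.1762, -0.0117, -0.9843]] [-0.0195, 0.5657, 1.2372]
```

View pics/top0.png

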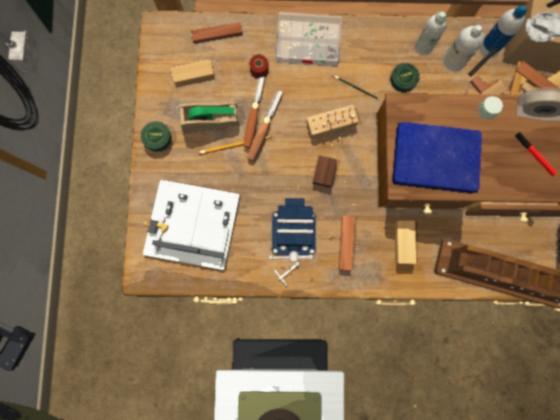

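View pics/scene0.png

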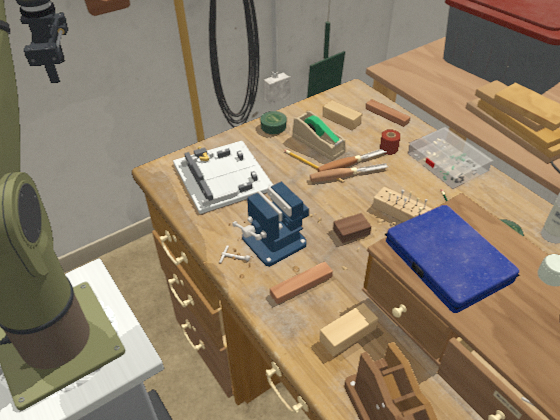

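Top view: the stage is at about (193,225) with its gate at the bottom edge, and the vice is at (294,230). The pale blank is at (405,243), the slim red block at (347,243) and the dark block at (325,171). I'll get coarse poses next.

```bash
cat > h.py <<'E'
import numpy as np,cv2
from scipy.spatial.transform import Rotation as Ro
def ray(d,u,v,z):
    K=d["mtx"];R=d["R"];t=d["t"]
    w=R.T@np.linalg.inv(K)@np.array([u,v,1.]);c=-R.T@t
    return c+w*(z-c[2])/w[2]
def proj(d,X):
    p=d["mtx"]@(d["R"]@np.asarray(X,float)+d["t"]);return p[:2]/p[2]
def wrist(r,name):
    s=r.get_state();d=r.snapshot("wrist")
    T=np.eye(4);T[:3,:3]=Ro.from_quat(s["eef_rot"]).as_matrix();T[:3,3]=s["tool_pos"]
    M=np.linalg.inv(T@d["T_tool_cam"]);o=dict(mtx=d["mtx"],R=M[:3,:3],t=M[:3,3],image=d["image"])
    cv2.imwrite(f"pics/{name}.png",d["image"][:,:,::-1]);np.savez(name+".npz",**o);return o
def delta(s,P,yaw):
    "shift/turn in tool axes to reach TCP P pointing down with tool x at world yaw (mod pi)"
    R=Ro.from_quat(s["eef_rot"])
    best=None
    for y in(yaw,yaw+np.pi):
        x=np.array([np.cos(y),np.sin(y),0]);z=np.array([0,0,-1.])
        G=Ro.from_matrix(np.c_[x,np.cross(z,x),z]);w=(R.inv()*G).as_rotvec()
        print("turn",np.round(w,4),"shift",np.round(R.inv().apply(np.asarray(P)-s["tool_pos"]),4))
E
python3 - <<'E'
from h import *
d=np.load("top.npz");s=np.load("scene.npz")
def f(*a):print(np.round(ray(*a),3))
print("blank top corners");[f(d,u,v,.038) for u,v in((398,221),(414,222),(414,265),(396,265))]
print("stage corners");[f(d,u,v,.014) for u,v in((161,182),(239,191),(225,269),(145,257))]
print("tray end, z=.05");[f(d,u,v,.05) for u,v in((443,241),(437,269))]
# tray height: scene (352,386) 
print([np.round(proj(s,[*ray(d,437,269,z)[:2],z])) for z in(0,.03,.06,.09)])
print([np.round(proj(s,[*ray(d,443,241,z)[:2],z])) for z in(0,.03,.06,.09)])
a=d["image"][170:285,125:250];b=d["image"][190:305,340:465]
cv2.imwrite("pics/c1.png",cv2.resize(np.hstack([a,b])[:,:,::-1],None,fx=3.2,fy=3.2,interpolation=3))
E
```

```text
blank top corners
[ 0.527 -0.296  0.038]
[ 0.525 -0.337  0.038]
[ 0.415 -0.333  0.038]
[ 0.415 -0.288  0.038]
stage corners
[0.625 0.321 0.014]
[0.604 0.115 0.014]
[0.4   0.145 0.014]
[0.428 0.351 0.014]
tray end, z=.05
[ 0.476 -0.406  0.05 ]
[ 0.405 -0.388  0.05 ]
[array([349., 385.]), array([346., 374.]), array([344., 362.]), array([341., 350.])]
[array([386., 372.]), array([383., 360.]), array([380., 349.]), array([377., 337.])]
```

View pics/c1.png

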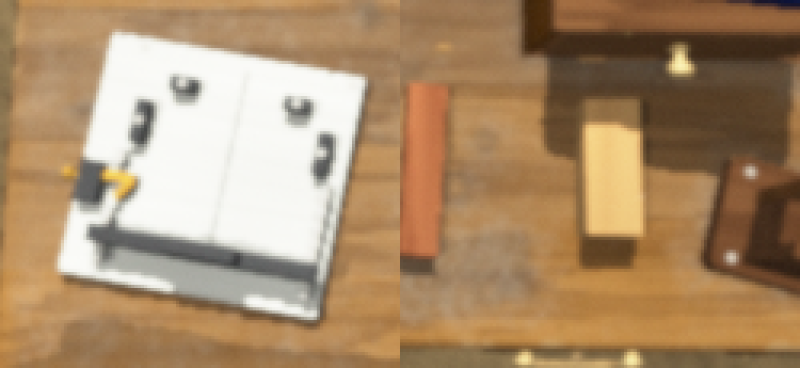

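Stage yaw is about -0.13 and its origin about (0.54, 0.22). The blank is at about (0.47, -0.313), lying along x. Next I go over the stage for a wrist view.

```bash
python3 - <<'E'
from h import *
from plant import r
s=r.get_state();delta(s,[.49,.22,.33],-.13)
E
```

```text
turn [1.2000e-03 1.4000e-03 1.2641e+00] shift [-0.218   0.3509 -0.0836]
turn [-1.5000e-03  1.3000e-03 -1.8775e+00] shift [-0.218   0.3509 -0.0836]
```

```bash
python3 -m pendant '[[[0,0,0.14],[0,0,-0.05],1],[[0,0,0.28],[-0.02,0.04,-0.083],1],[[0,0,1.264],[-0.218,0.351,-0.083],1],[[0,0,1.264],[-0.218,0.351,-0.083],1],[[0,0,1.264],[-0.218,0.351,-0.083],1],[[0,0,1.264],[-0.218,0.351,-0.083],1],[[0,0,1.264],[-0.218,0.351,-0.083],1],[[0,0,1.264],[-0.218,0.351,-0.083],1],[[0,0,1.264],[-0.218,0.351,-0.083],1],[[0,0,1.264],[-0.218,0.351,-0.083],1]]'
python3 -m pendant '[[[0,0,0],[0,0,0],1],[[0,0,0],[0,0,0],1]]'
python3 - <<'E'
from h import *
from plant import r
s=r.get_state();print(s["q"],s["qd"]);wrist(r,"w1");delta(s,[.49,.22,.33],-.13)
E
```

```text
clock: 1.1
tool_pos: [0.4924, 0.2148, 0.3297]
eef_rot: [0.998, -0.069, 0.001, 0.002]
contact_force: [-0.4, 0.1, 0.7]
opening: 0.999
clock: 1.3
tool_pos: [0.4898, 0.2206, 0.3294]
eef_rot: [0.998, -0.065, -0.001, -0.0]
contact_force: [-0.0, 1.1, -0.4]
opening: 0.999
[-0.60681309  0.47548933  0.15532055  1.72899256 -0.08864077  0.94475501
 -0.54667721] [-0.03140408 -0.00053034 -0.03093976 -0.00195616 -0.00303731 -0.000884
  0.00138969]
turn [-0.0003  0.0012 -0.0003] shift [ 0.0003  0.0006 -0.0006]
turn [1.9000e-03 4.0000e-04 3.1413e+00] shift [ 0.0003  0.0006 -0.0006]
```

View pics/w1.png

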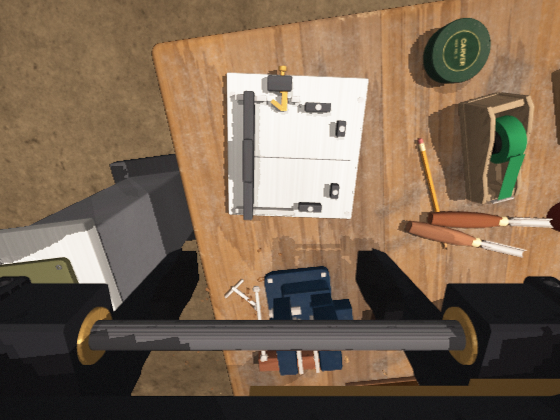

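Wrist view: the whole stage is visible, from corner (228,73) to (352,218), with the scribed line along v≈159. I'll enlarge it to fit the pose.

```bash
python3 - <<'E'
from h import *
d=np.load("w1.npz");print(d["mtx"], -d["R"].T@d["t"], d["R"][2])
im=d["image"][60:230,215:385]
cv2.imwrite("pics/c2.png",cv2.resize(im[:,:,::-1],None,fx=3.5,fy=3.5,interpolation=cv2.INTER_CUBIC))
E
```

```text
[[297.56850035   0.         276.82334651]
 [  0.         297.56850035 206.32185787]
 [  0.           0.           1.        ]] [0.50128851 0.30241088 0.46685592] [-0.04319471 -0.31930143 -0.94666827]
```

View pics/c2.png

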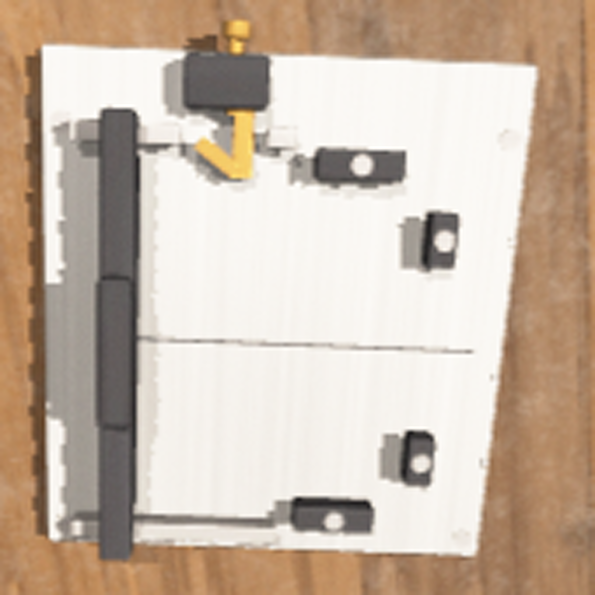

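```bash
cat > fit.py <<'E'
from h import *
from scipy.optimize import least_squares
def fit(d,P,W,lines=(),x0=(.54,.22,-.13)):
    def X(p,m):
        c,s=np.cos(p[2]),np.sin(p[2]);m=np.asarray(m)/1000
        return [p[0]+c*m[0]-s*m[1],p[1]+s*m[0]+c*m[1],m[2]]
    def f(p):
        e=[proj(d,X(p,m))-w for m,w in zip(P,W)]
        for w in lines: # pixel on y=0 line
            q=ray(d,*w,.014); e.append(np.array([0,(-np.sin(p[2])*(q[0]-p[0])+np.cos(p[2])*(q[1]-p[1]))*600]))
        return np.concatenate(e)
    s=least_squares(f,x0,loss="soft_l1");print(np.round(s.x,4),"res px",np.round(f(s.x),1));return s.x,X
E
python3 - <<'E'
from fit import *
d=np.load("w1.npz");c=lambda a:np.array([215+(a[0]+.5)/3.5-.5,60+(a[1]+.5)/3.5-.5])
P=[(-130,116,14),(70,116,14),(70,-96,14),(-130,-96,14)];W=[c(w) for w in((42,45),(537,66),(474,555),(50,541))]
L=[c((140,340)),c((473,351))]
p,X=fit(d,P,W,L)
for m in[(30,36,30),(30,58,30),(30,-36,30),(30,-58,30),(0,69,30),(0,-69,30),(0,69,14),(0,-69,14)]:
    u=proj(d,X(p,m));print(m,np.round((u-[215,60]+.5)*3.5-.5))
# gate: rear top edge pixel (135,200)/(131,500) z=.046
for w in((135,200),(131,500)):
    q=ray(d,*c(w),.046)[:2]-p[:2];print("gate rear x",np.cos(p[2])*q[0]+np.sin(p[2])*q[1])
t=np.load("top.npz")
P=[(-130,116,14),(70,116,14),(70,-96,14),(-130,-96,14)];W=[np.array(w)/3.2+[125,170]for w in((58,270),(110,32),(366,75),(320,320))];W=[W[0],W[1],W[2],W[3]]
fit(t,P,W=[W[0],W[1],W[2],W[3]])
E
```

```text
[ 0.5446  0.2186 -0.1677] res px [-0.8 -0.3  0.7 -0.4  0.9  0.9 -0.8  0.5  0.  -0.2  0.   0.2]
(30, 36, 30) [427. 269.]
(30, 58, 30) [432. 213.]
(30, -36, 30) [410. 439.]
(30, -58, 30) [405. 487.]
(0, 69, 30) [360. 181.]
(0, -69, 30) [335. 509.]
(0, 69, 14) [356. 181.]
(0, -69, 14) [331. 498.]
gate rear x -0.0887606360564514
gate rear x -0.08898741021657837
[ 0.5428  0.2205 -0.1585] res px [ 0.1  0.6  0.6 -0.1 -0.2  0.2 -0.4 -0.8]
```

The stage pose agrees within 2 mm and 0.01 rad: (0.544, 0.2195), yaw -0.165, gate at about 0.011. Next I go above the blank with the camera on the robot side.

```bash
python3 - <<'E'
from h import *
from plant import r
s=r.get_state();delta(s,[.47,-.312,.24],1.58)
E
```

```text
turn [-1.800e-03  5.000e-04 -1.708e+00] shift [0.0491 0.5319 0.0889]
turn [4.0000e-04 1.7000e-03 1.4336e+00] shift [0.0491 0.5319 0.0889]
```

```bash
python3 -m pendant '[[[0,0,-1.708],[0.049,0.532,0],1],[[0,0,-1.708],[0.049,0.532,0],1],[[0,0,-1.708],[0.049,0.532,0],1],[[0,0,-1.708],[0.049,0.532,0],1],[[0,0,-1.708],[0.049,0.532,0],1],[[0,0,-1.708],[0.049,0.532,0],1],[[0,0,-1.708],[0.049,0.532,0],1],[[0,0,-1.708],[0.049,0.532,0.05],1],[[0,0,-1.708],[0.049,0.532,0.089],1],[[0,0,-1.708],[0.049,0.532,0.089],1]]'
python3 - <<'E'
from h import *
from plant import r
s=r.get_state();print(s["q"]);delta(s,[.47,-.312,.24],1.58)
E
```

```text
clock: 2.35
tool_pos: [0.4734, -0.253, 0.2714]
eef_rot: [0.784, 0.621, 0.001, 0.0]
contact_force: [-0.0, -0.9, 0.3]
opening: 1.002
[ 0.53070843  0.54136922 -0.19911424  1.80310663  0.13933949  0.8091796
  1.60330663]
turn [ 0.0019 -0.001  -0.2398] shift [-0.0582  0.0101  0.0314]
turn [-1.4000e-03 -2.7000e-03  2.9018e+00] shift [-0.0582  0.0101  0.0314]
```

```bash
python3 -m pendant '[[[0,0,-0.2],[0,0,0],1],[[0,0,-0.2],[0,0,0],1],[[0,0,-0.2],[0,0,0],1],[[0,0,-0.2],[0,0,0],1]]'
python3 - <<'E'
from h import *
from plant import r
s=r.get_state();wrist(r,"w2");delta(s,[.47,-.312,.24],1.58)
E
```

```text
clock: 2.75
tool_pos: [0.473, -0.2518, 0.2718]
eef_rot: [0.721, 0.693, 0.0, -0.0]
contact_force: [-0.4, -0.0, 0.5]
opening: 1.002
turn [ 0.0004 -0.0008 -0.0484] shift [-0.0603 -0.0007  0.0317]
turn [-1.3000e-03 -6.0000e-04  3.0931e+00] shift [-0.0603 -0.0007  0.0317]
```

View pics/w2.png

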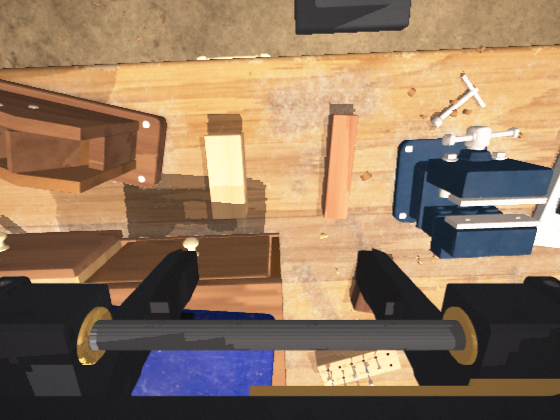

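Wrist view: blank top face spans about (205,135) to (246,204), with its shadow above it in the image. The tray edge is at u≈163 and the red block at u≈340. I'll rectify at z=0.038 and fit.

```bash
cat > bl.py <<'E'
from h import *
def blank(d,z,box,off=(0,0)):
    im=d["image"];hsv=cv2.cvtColor(im,cv2.COLOR_RGB2HSV)
    u0,v0,u1,v1=box;m=np.zeros(im.shape[:2],np.uint8)
    seed=hsv[(v0+v1)//2,(u0+u1)//2].astype(int);print("seed",seed)
    sub=hsv[v0:v1,u0:u1].astype(int)
    m[v0:v1,u0:u1]=((sub[...,2]>195)&(abs(sub[...,0]-seed[0])<9)&(sub[...,1]<seed[1]+45)).astype(np.uint8)*255
    m=cv2.morphologyEx(m,cv2.MORPH_OPEN,np.ones((5,5)))
    n=max(cv2.findContours(m,0,1)[0],key=cv2.contourArea)[:,0]
    q=np.array([ray(d,u,v,z)[:2] for u,v in n],np.float32)
    return n.min(0),n.max(0),cv2.minAreaRect(q*1000),m
E
python3 - <<'E'
from bl import *
d=np.load("w2.npz");print(-d["R"].T@d["t"])
print(blank(d,.038,(190,110,260,220))[:3])
for w in((205,136),(241,134),(246,203),(209,205)):print(w,np.round(ray(d,*w,.038),4))
for z in(.04,.07):print("tray",z,[np.round(ray(d,*w,z),3) for w in((166,117),(160,187))])
t=np.load("top.npz")
for z in(.03,.05,.07,.09):print("tray top",z,[np.round(ray(t,340+(w[0])/3.2-125,190+w[1]/3.2,z),3) for w in((730,157),(705,265))])
E
```

```text
[ 0.38936174 -0.25019108  0.40921137]
seed [ 26  50 255]
(array([205, 136], dtype=int32), array([243, 203], dtype=int32), ((465.43798828125, -318.7667541503906), (44.06190490722656, 87.189697265625), 89.40540313720703))
(205, 136) [ 0.4216 -0.3389  0.038 ]
(241, 134) [ 0.421  -0.2949  0.038 ]
(246, 203) [ 0.5094 -0.2952  0.038 ]
(209, 205) [ 0.5102 -0.344   0.038 ]
tray 0.04 [array([ 0.398, -0.382,  0.04 ]), array([ 0.483, -0.404,  0.04 ])]
tray 0.07 [array([ 0.397, -0.371,  0.07 ]), array([ 0.475, -0.391,  0.07 ])]
tray top 0.03 [array([ 0.483, -0.413,  0.03 ]), array([ 0.397, -0.389,  0.03 ])]
tray top 0.05 [array([ 0.481, -0.406,  0.05 ]), array([ 0.396, -0.383,  0.05 ])]
tray top 0.07 [array([ 0.478, -0.4  ,  0.07 ]), array([ 0.395, -0.377,  0.07 ])]
tray top 0.09 [array([ 0.476, -0.393,  0.09 ]), array([ 0.394, -0.371,  0.09 ])]
```

```bash
python3 -m pendant '[[[0,0,-0.025],[-0.065,-0.004,0],1],[[0,0,-0.025],[-0.065,-0.004,0],1],[[0,0,-0.025],[-0.065,-0.004,0.04],1],[[0,0,-0.025],[-0.065,-0.004,0.08],1],[[0,0,-0.025],[-0.065,-0.004,0.12],1],[[0,0,-0.025],[-0.065,-0.004,0.15],1],[[0,0,-0.025],[-0.065,-0.004,0.15],1],[[0,0,-0.025],[-0.065,-0.004,0.15],1]]'
python3 - <<'E'
from h import *
from plant import r
s=r.get_state();wrist(r,"w3");delta(s,[.476,-.317,.02],1.555)
E
```

```text
clock: 3.6
tool_pos: [0.4661, -0.3179, 0.1222]
eef_rot: [0.713, 0.702, -0.0, 0.0]
contact_force: [0.2, 0.8, -0.5]
opening: 0.997
turn [-0.      0.0001  0.0003] shift [0.001  0.0099 0.1022]
turn [-1.0000e-04 -1.0000e-04 -3.1413e+00] shift [0.001  0.0099 0.1022]
```

View pics/w3.png

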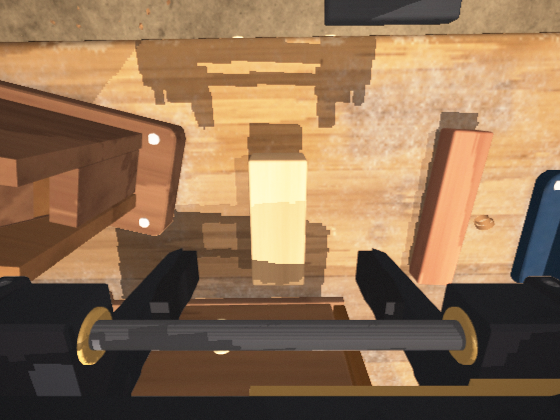

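Close view: blank top corners at about (249,158), (307,158), (303,284) and (253,284), centred between the fingers.

```bash
python3 - <<'E'
from bl import *
d=np.load("w3.npz")
q=np.array([ray(d,*w,.038) for w in((249,158),(307,158),(303,284),(253,284))]);print(np.round(q,4));print(q.mean(0))
a,b=(q[0]+q[1])/2,(q[2]+q[3])/2;print("yaw",np.arctan2(*(b-a)[1::-1]),np.linalg.norm(b-a))
E
```

```text
[[ 0.4194 -0.3395  0.038 ]
 [ 0.4201 -0.2963  0.038 ]
 [ 0.5289 -0.2979  0.038 ]
 [ 0.5283 -0.341   0.038 ]]
[ 0.47418166 -0.31867954  0.038     ]
yaw -0.014023697773713074 0.1088973582152494
```

```bash
python3 -m pendant '[[[0,0,0],[-0.001,0.008,0.03],1],[[0,0,0],[-0.001,0.008,0.06],1],[[0,0,0],[-0.001,0.008,0.085],1],[[0,0,0],[-0.001,0.008,0.103],1],[[0,0,0],[-0.001,0.008,0.103],1],[[0,0,0],[-0.001,0.008,0.103],1]]'
python3 -m pendant '[[[0,0,0],[0,0,0],0],[[0,0,0],[0,0,0],0],[[0,0,0],[0,0,0],0],[[0,0,0],[0,0,0],0],[[0,0,0],[0,0,0],0],[[0,0,0],[0,0,0],0],[[0,0,0],[0,0,0],0],[[0,0,0],[0,0,0],0]]' 25
```

```text
clock: 4.25
tool_pos: [0.4749, -0.3199, 0.0204]
eef_rot: [0.713, 0.701, 0.0, 0.001]
contact_force: [0.7, -0.2, 0.6]
opening: 1.0
clock: 5.05
tool_pos: [0.4737, -0.3192, 0.0188]
eef_rot: [0.713, 0.702, 0.0, -0.0]
contact_force: [-0.3, 1.2, 1.9]
opening: 0.509
```

```bash
python3 -m pendant '[[[0,0,0],[0,0,-0.01],0],[[0,0,0],[0,0,-0.03],0],[[0,0,0],[0,0,-0.06],0],[[0,0,0],[0,0,-0.10],0],[[0,0,0],[0,0,-0.14],0],[[0,0,0],[0,0,-0.18],0],[[0,0,0.1],[0.02,0,-0.2],0],[[0,0,0.2],[0.05,0.01,-0.2],0],[[0,0,0.32],[0.09,0.01,-0.2],0],[[0,0,0.44],[0.13,0.015,-0.2],0]]'
python3 - <<'E'
from h import *
from plant import r
s=r.get_state();print(s["q"]);delta(s,[.544,.2195,.2],-.165)
E
```

```text
clock: 6.05
tool_pos: [0.4899, -0.1887, 0.2194]
eef_rot: [0.85, 0.526, -0.0, 0.0]
contact_force: [1.0, 0.3, -0.9]
opening: 0.507
[ 0.340716    0.59571866 -0.09744893  1.89927104  0.09036323  0.65072023
  1.29638656]
turn [1.0000e-04 0.0000e+00 1.2734e+00] shift [ 0.3895 -0.1337  0.0194]
turn [-0.0000e+00  1.0000e-04 -1.8682e+00] shift [ 0.3895 -0.1337  0.0194]
```

```bash
python3 -m pendant '[[[0,0,0.13],[0.039,-0.013,0],0],[[0,0,0.26],[0.08,-0.027,0],0],[[0,0,0.39],[0.12,-0.041,0],0],[[0,0,0.52],[0.16,-0.055,0],0],[[0,0,0.65],[0.2,-0.068,0],0],[[0,0,0.78],[0.24,-0.082,0],0],[[0,0,0.91],[0.28,-0.096,0],0],[[0,0,1.04],[0.32,-0.11,0],0],[[0,0,1.17],[0.355,-0.122,0],0],[[0,0,1.27],[0.388,-0.134,0],0]]'
python3 -m pendant '[[[0,0,0],[0,0,0.02],0],[[0,0,0],[0,0,0.04],0],[[0,0,0],[0,0,0.06],0],[[0,0,0],[0,0,0.06],0],[[0,0,0],[0,0,0.06],0]]'
python3 - <<'E'
from h import *
from plant import r
s=r.get_state();print(s["q"]);delta(s,[.544,.2195,.034],-.165);wrist(r,"w4")
E
```

```text
clock: 7.05
tool_pos: [0.5406, 0.2202, 0.2191]
eef_rot: [0.997, -0.079, -0.0, -0.0]
contact_force: [1.2, 0.1, -1.4]
opening: 0.507
clock: 7.55
tool_pos: [0.541, 0.2177, 0.1592]
eef_rot: [0.997, -0.077, -0.0, -0.0]
contact_force: [1.1, 0.4, -0.1]
opening: 0.507
[-0.64476945  0.77665724  0.32258165  1.79142764 -0.38410908  0.63597749
 -0.25132986]
turn [-0.0002  0.0005  0.01  ] shift [ 0.0027 -0.0022  0.1252]
turn [-7.0000e-04 -3.0000e-04 -3.1316e+00] shift [ 0.0027 -0.0022  0.1252]
```

View pics/w4.png

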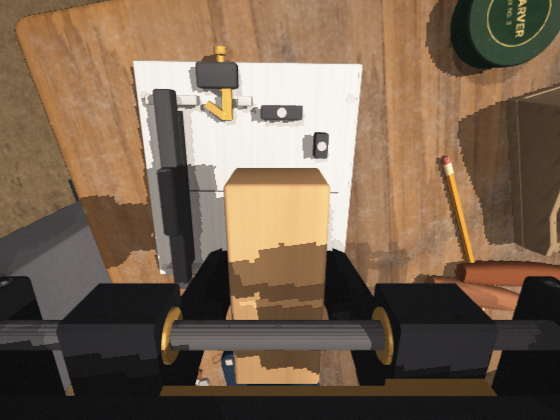

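The blank is held squarely, with its left end face at v≈168–184. I'll refit the stage from this view and check where the blank sits in the grip.

```bash
python3 - <<'E'
from fit import *
from plant import r
d=np.load("w4.npz");s=r.get_state()
p,X=fit(d,[(-130,116,14),(70,116,14)],[np.array(w) for w in((135,62),(361,66))],[np.array((192,191)),np.array((218,192)),np.array((336,192))])
for m in[(30,36,30),(30,58,30),(0,69,30),(18,69,30),(-18,69,30)]:print(m,np.round(proj(d,X(p,m)),1),np.round(proj(d,X((.544,.2195,-.165),m)),1))
h=s["tool_pos"][2]
R=Ro.from_quat(s["eef_rot"])
for z,e in((-.019,((238,168),(323,168))),(.019,((226,184.5),(329,184.5)))):
    for w in e:print("blank end in tool",np.round(R.inv().apply(ray(d,*w,h+z)-s["tool_pos"]),4))
delta(s,[p[0],p[1],.034],p[2])
im=d["image"][55:205,130:370];cv2.imwrite("pics/c4.png",cv2.resize(im[:,:,::-1],None,fx=3.3,fy=3.3,interpolation=cv2.INTER_CUBIC))
E
```

```text
[ 0.5452  0.217  -0.1699] res px [-2.7 -0.2  3.2 -0.4  0.   0.7  0.   0.3  0.   1.3]
(30, 36, 30) [314.9 160.4] [313.  157.7]
(30, 58, 30) [316.3 135.4] [314.3 132.5]
(0, 69, 30) [282.3 121.8] [280.1 119.1]
(18, 69, 30) [303.2 122.1] [301.  119.3]
(-18, 69, 30) [261.5 121.5] [259.2 118.8]
blank end in tool [-0.0205 -0.0508  0.019 ]
blank end in tool [ 0.0245 -0.0508  0.0191]
blank end in tool [-0.0206 -0.0517 -0.019 ]
blank end in tool [ 0.0214 -0.0518 -0.0189]
turn [-0.0009 -0.0009  0.0147] shift [0.0036 0.0004 0.1258]
turn [ 1.4000e-03 -1.4000e-03 -3.1269e+00] shift [0.0036 0.0004 0.1258]
```

View pics/c4.png

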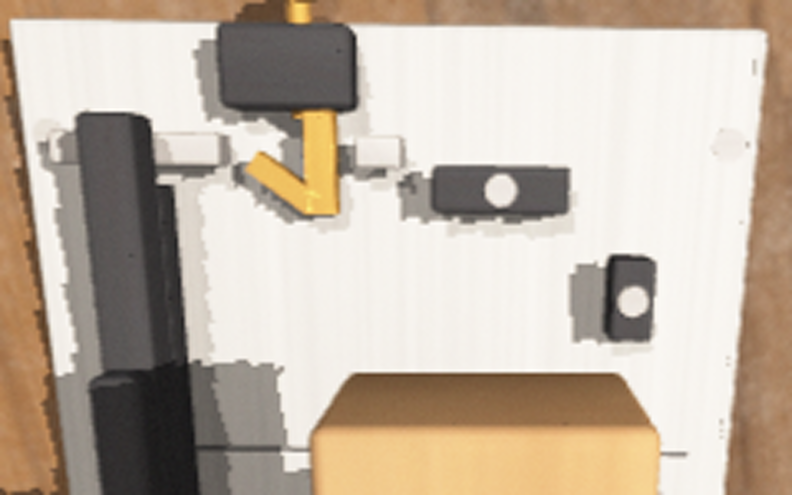

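```bash
python3 -m pendant '[[[0,0,0.012],[0.0035,-0.002,0.03],0],[[0,0,0.012],[0.0035,-0.002,0.06],0],[[0,0,0.012],[0.0035,-0.002,0.09],0],[[0,0,0.012],[0.0035,-0.002,0.11],0],[[0,0,0.012],[0.0035,-0.002,0.118],0],[[0,0,0.012],[0.0035,-0.002,0.118],0],[[0,0,0.012],[0.0035,-0.002,0.118],0]]'
python3 - <<'E'
from h import *
from plant import r
s=r.get_state();delta(s,[.5448,.2195,.034],-.166);d=wrist(r,"w5")
im=d["image"][0:260,90:400];cv2.imwrite("pics/c5.png",cv2.resize(im[:,:,::-1],None,fx=2.3,fy=2.3,interpolation=cv2.INTER_CUBIC))
E
```

```text
clock: 8.3
tool_pos: [0.5459, 0.2195, 0.0421]
eef_rot: [0.997, -0.083, 0.001, -0.001]
contact_force: [-1.0, -1.2, -0.2]
opening: 0.506
turn [-0.0012 -0.0021 -0.0011] shift [-0.0011  0.0002  0.0081]
turn [-3.3000e-03  1.9000e-03  3.1405e+00] shift [-0.0011  0.0002  0.0081]
```

View pics/c5.png

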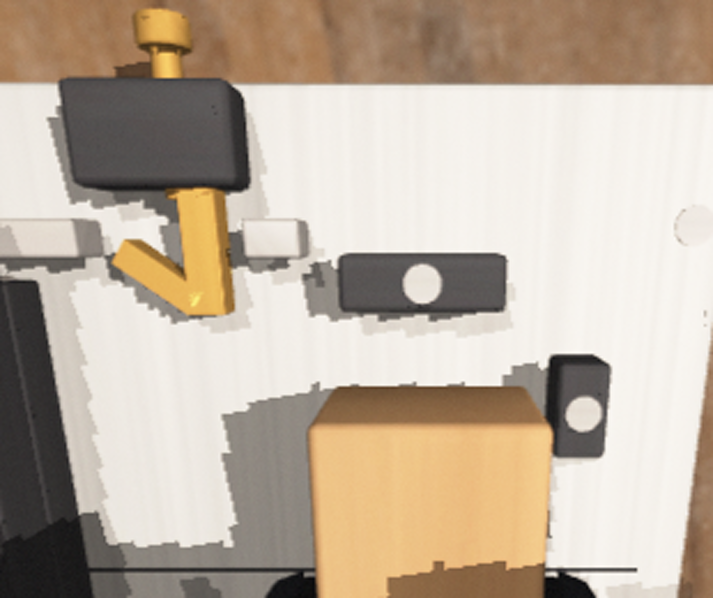

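```bash
python3 - <<'E'
from h import *
from plant import r
s=r.get_state();d=np.load("w5.npz");h=s["tool_pos"][2];R=Ro.from_quat(s["eef_rot"])
c=lambda a:(90+(a[0]+.5)/2.3-.5,(a[1]+.5)/2.3-.5)
def T(n,w,z):print(n,np.round(1000*R.inv().apply(ray(d,*c(w),z)-s["tool_pos"]),1))
T("blank bot L",(325,389),h-.019);T("blank bot R",(532,389),h-.019)
T("blank top L",(310,426),h+.019);T("blank top R",(551,426),h+.019)
T("stop inner",(340,312),.030);T("stop inner",(506,312),.030);T("backstop front-near",(551,457),.030);T("backstop front far",(548,356),.030)
T("backstop near R",(604,458),.03)
T("line",(90,570),.014);T("line",(636,570),.014);T("plate edge",(100,84),.014);T("plate edge",(650,84),.014)
E
```

```text
blank bot L [-23.8 -50.4  19. ]
blank bot R [ 24.1 -50.4  19.1]
blank top L [-20.8 -51.5 -19. ]
blank top R [ 22.2 -51.5 -18.9]
stop inner [-18.7 -68.4  12.3]
stop inner [ 16.8 -68.4  12.4]
backstop front-near [ 28.2 -36.   12.4]
backstop front far [ 26.3 -59.1  12.4]
backstop near R [ 40.4 -35.7  12.4]
line [-90.6   0.6  28.1]
line [55.8  0.7 28.4]
plate edge [ -70.1 -114.6   28.3]
plate edge [  47.7 -114.6   28.5]
```

The blank looks square to the stage. The end-stop gap is a bit large (about 17 mm), and x is about 2 mm too far. I'll correct by 2 mm in each and lower slowly.

```bash
python3 -m pendant '[[[0,0,0],[-0.002,-0.002,0],0],[[0,0,0],[-0.002,-0.002,0.003],0],[[0,0,0],[-0.002,-0.002,0.006],0],[[0,0,0],[-0.002,-0.002,0.007],0],[[0,0,0],[-0.002,-0.002,0.008],0],[[0,0,0],[-0.002,-0.002,0.008],0]]'
python3 -m pendant '[[[0,0,0],[0,0,0.0005],0],[[0,0,0],[0,0,0.001],0],[[0,0,0],[0,0,0.001],0]]'
```

```text
clock: 8.95
tool_pos: [0.5432, 0.2215, 0.0328]
eef_rot: [0.997, -0.083, -0.0, -0.0]
contact_force: [-0.4, -0.2, 1.3]
opening: 0.508
clock: 9.25
tool_pos: [0.5432, 0.2215, 0.0328]
eef_rot: [0.997, -0.083, -0.0, -0.0]
contact_force: [-2.6, -0.9, 9.3]
opening: 0.508
```

```bash
python3 -m pendant '[[[0,0,0],[0,0,-0.0005],0.55],[[0,0,0],[0,0,-0.0005],0.6],[[0,0,0],[0,0,-0.0005],0.7],[[0,0,0],[0,0,-0.0005],0.75],[[0,0,0],[0,0,-0.0005],0.75],[[0,0,0],[0,0,-0.015],0.75],[[0,0,0],[0,0,-0.05],0.75],[[0,0,0],[0,0,-0.1],0.75],[[0,0,0],[0,0,-0.15],0.75],[[0,0,0],[0,0,-0.2],0.75]]'
python3 -m pendant '[[[0,0,0],[0,0,-0.02],1],[[0,0,0],[0,0,-0.02],1],[[0,0,0],[0,0,-0.02],1]]'
python3 - <<'E'
from h import *
from plant import r
d=wrist(r,"w6")
im=d["image"][30:270,170:420];cv2.imwrite("pics/c6.png",cv2.resize(im[:,:,::-1],None,fx=2.5,fy=2.5,interpolation=cv2.INTER_CUBIC))
t=r.snapshot("top");np.savez("top2.npz",**t)
E
```

```text
clock: 10.25
tool_pos: [0.5428, 0.2213, 0.2347]
eef_rot: [0.997, -0.084, 0.0, -0.0]
contact_force: [0.2, -0.7, 1.0]
opening: 0.749
clock: 10.55
tool_pos: [0.5428, 0.2216, 0.2523]
eef_rot: [0.997, -0.083, 0.0, -0.0]
contact_force: [-0.3, 1.0, -0.1]
opening: 0.991
```

View pics/c6.png

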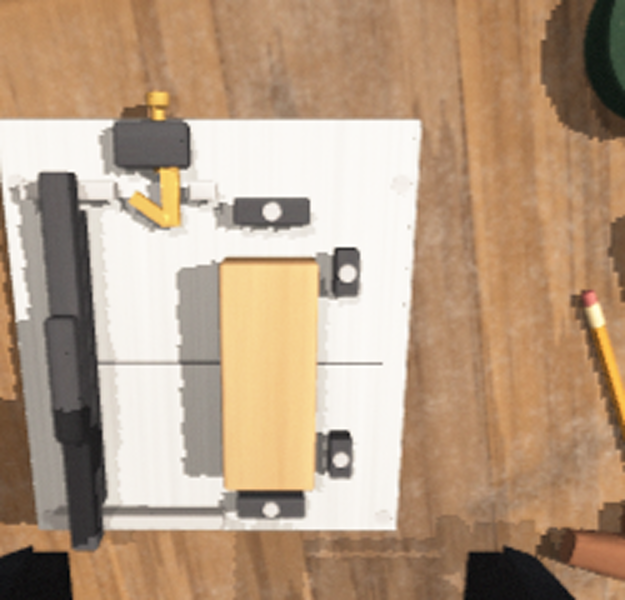

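```bash
python3 - <<'E'
from fit import *
d=np.load("w6.npz");c=lambda a:np.array([170+(a[0]+.5)/2.5-.5,30+(a[1]+.5)/2.5-.5])
p,X=fit(d,[(70,116,14),(70,-96,14),(0,69,30),(30,36,30),(30,-36,30)],[c(w) for w in((421,120),(397,530),(272,226),(334,297),(330,432))],[c((110,362)),c((375,363))])
def st(q):
    q=q[:2]-p[:2];c,s=np.cos(p[2]),np.sin(p[2]);return np.array([c*q[0]+s*q[1],-s*q[0]+c*q[1]])*1000
for n,z,ws in(("blank",.052,((221,258),(318,260),(313,491),(225,491))),("stopL top inner",.03,((235,226),(309,226))),("backL front",.03,((334,297),(336,248))),("backR front",.03,((330,432),(329,477))),("plate",.014,((421,120),(397,530))),("line",.014,((110,362),(375,363)))):
    v=np.array([st(ray(d,*c(w),z)) for w in ws]);print(n,np.round(v,1).tolist(),np.round(v.mean(0),1))
t=np.load("top2.npz");im=t["image"][165:290,125:265];cv2.imwrite("pics/c7.png",cv2.resize(im[:,:,::-1],None,fx=4.5,fy=4.5,interpolation=cv2.INTER_CUBIC))
E
```

```text
[ 0.5447  0.2189 -0.1655] res px [ 0.3 -0.9 -0.1  0.8 -0.3 -0.5 -0.  -0.2  0.   2.8  0.   0.3  0.  -0.1]
blank [[-22.4, 55.9], [20.6, 55.0], [20.4, -55.6], [-22.8, -55.5]] [-1.  -0.1]
stopL top inner [[-16.9, 68.5], [17.5, 68.4]] [ 0.3 68.5]
backL front [[30.0, 35.7], [30.4, 58.5]] [30.2 47.1]
backR front [[29.9, -32.3], [30.0, -56.9]] [ 29.9 -44.6]
plate [[69.7, 115.1], [70.0, -94.8]] [69.8 10.1]
line [[-83.0, 0.5], [53.5, -0.2]] [-14.7   0.2]
```

The blank sits at stage (-1, 0) mm and square. Now the gate: close the fingers, go in front of it and descend.

```bash
python3 -m pendant '[[[0,0,0],[-0.04,0.002,0],0],[[0,0,0],[-0.08,0.002,0],0],[[0,0,0],[-0.12,0.002,0],0],[[0,0,0],[-0.146,0.002,0],0],[[0,0,0],[-0.146,0.002,0],0],[[0,0,0],[-0.146,0.002,0.04],0],[[0,0,0],[-0.146,0.002,0.08],0],[[0,0,0],[-0.146,0.002,0.12],0],[[0,0,0],[-0.146,0.002,0.14],0],[[0,0,0],[-0.146,0.002,0.14],0]]' 60
python3 -m pendant '[[[0,0,0],[0,0,0.03],0],[[0,0,0],[0,0,0.055],0],[[0,0,0],[0,0,0.073],0],[[0,0,0],[0,0,0.073],0],[[0,0,0],[0,0,0.073],0]]'
python3 - <<'E'
import numpy as np
from plant import r
s=r.get_state();q=np.array(s["tool_pos"][:2])-[.5447,.2189];c,n=np.cos(-.1655),np.sin(-.1655)
print("stage xy",c*q[0]+n*q[1],-n*q[0]+c*q[1],s["q"])
E
```

```text
clock: 11.65
tool_pos: [0.398, 0.2423, 0.1087]
eef_rot: [0.996, -0.084, -0.003, 0.002]
contact_force: [0.1, 0.1, 0.5]
opening: 0.117
clock: 12.15
tool_pos: [0.3996, 0.2437, 0.0393]
eef_rot: [0.996, -0.084, 0.0, -0.0]
contact_force: [0.6, 0.1, -0.1]
opening: 0.004
stage xy -0.14718962384466985 0.0006082776467899072 [-0.68250812  0.89442507  0.05930611  2.17226395 -0.54870247  0.08807779
 -0.26587271]
```

```bash
python3 -m pendant '[[[0,0,0],[0.01,0,0],0],[[0,0,0],[0.02,0,0],0],[[0,0,0],[0.025,0,0],0],[[0,0,0],[0.03,0,0],0],[[0,0,0],[0.035,0,0],0],[[0,0,0],[0.04,0,0],0],[[0,0,0],[0.045,0,0],0],[[0,0,0],[0.05,0,0],0],[[0,0,0],[0.055,0,0],0],[[0,0,0],[0.06,0,0],0]]'
python3 -m pendant '[[[0,0,0],[0.003,0,0],0],[[0,0,0],[0.006,0,0],0],[[0,0,0],[0.009,0,0],0],[[0,0,0],[0.012,0,0],0],[[0,0,0],[0.015,0,0],0],[[0,0,0],[0.018,0,0],0]]'
python3 - <<'E'
import numpy as np
from plant import r
s=r.get_state();q=np.array(s["tool_pos"][:2])-[.5447,.2189];c,n=np.cos(-.1655),np.sin(-.1655)
print("stage xy",c*q[0]+n*q[1],-n*q[0]+c*q[1],s["contact_force"])
E
```

```text
clock: 13.15
tool_pos: [0.4584, 0.2338, 0.0387]
eef_rot: [0.997, -0.083, -0.0, -0.0]
contact_force: [-3.9, 0.7, 4.2]
opening: 0.001
clock: 13.75
tool_pos: [0.4686, 0.232, 0.0388]
eef_rot: [0.997, -0.082, -0.007, 0.0]
contact_force: [-13.2, 3.6, 9.3]
opening: 0.007
stage xy -0.07723544186246124 0.00037410044417806286 [-13.22068332   3.56698262   9.27224942]
```

```bash
python3 -m pendant '[[[0,0,0],[0.002,0,0],0],[[0,0,0],[0.004,0,0],0],[[0,0,0],[0.006,0,0],0],[[0,0,0],[0.008,0,0],0],[[0,0,0],[0.008,0,0],0]]'
python3 - <<'E'
import numpy as np
from plant import r
s=r.get_state();q=np.array(s["tool_pos"][:2])-[.5447,.2189];c,n=np.cos(-.1655),np.sin(-.1655)
print("stage xy",c*q[0]+n*q[1],-n*q[0]+c*q[1],s["contact_force"],s["moment"],s["opening"])
E
```

```text
clock: 14.25
tool_pos: [0.4844, 0.2294, 0.0386]
eef_rot: [0.997, -0.084, 0.0, -0.0]
contact_force: [-2.2, 0.8, 1.1]
opening: 0.002
stage xy -0.061193553028320996 0.0004458046263031319 [-2.22859639  0.77984814  1.08372649] [ 0.16223885  0.59529758 -0.01983849] 0.0016959666565961608
```

```bash
python3 -m pendant '[[[0,0,0],[0.002,0,0],0],[[0,0,0],[0.005,0,0],0],[[0,0,0],[0.007,0,0],0],[[0,0,0],[0.007,0,0],0]]'
python3 -m pendant '[[[0,0,0],[-0.01,0,0],0],[[0,0,0],[-0.03,0,0],0],[[0,0,0],[-0.06,0,0],0],[[0,0,0],[-0.07,0,-0.04],0],[[0,0,0],[-0.07,0,-0.09],0],[[0,0,0],[-0.07,0,-0.14],0],[[0,0,0],[-0.03,0,-0.19],0],[[0,0,0],[0.01,0,-0.22],0],[[0,0,0],[0.04,0,-0.22],0],[[0,0,0],[0.05,0,-0.22],0]]'
python3 -m pendant '[[[0,0,0],[0,0,0],0],[[0,0,0],[0,0,0],0]]'
python3 - <<'E'
from h import *
from plant import r
d=wrist(r,"w8")
im=d["image"][30:270,130:400];cv2.imwrite("pics/c8.png",cv2.resize(im[:,:,::-1],None,fx=2.5,fy=2.5,interpolation=cv2.INTER_CUBIC))
E
```

```text
clock: 14.65
tool_pos: [0.4852, 0.2292, 0.0386]
eef_rot: [0.997, -0.082, -0.005, 0.0]
contact_force: [-12.5, 3.6, 9.9]
opening: 0.002
clock: 15.65
tool_pos: [0.547, 0.2179, 0.2617]
eef_rot: [0.996, -0.086, 0.006, -0.001]
contact_force: [-0.2, 0.3, 0.2]
opening: 0.003
clock: 15.85
tool_pos: [0.5388, 0.2199, 0.2577]
eef_rot: [0.997, -0.083, -0.001, 0.0]
contact_force: [0.1, 0.8, 0.6]
opening: 0.003
```

View pics/c8.png

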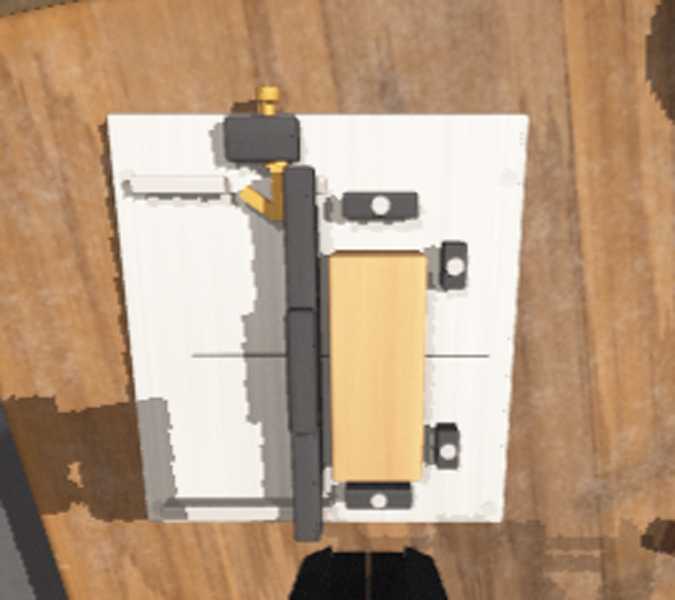

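The gate is shut at u≈300 and the brass catch is out in front of its near face at (275,200). The blank is untouched, with a gap to the gate. One last numeric check, including the bystander blocks, then I hand in.

```bash
python3 - <<'E'
from fit import *
from plant import r
d=np.load("w8.npz");c=lambda a:np.array([130+(a[0]+.5)/2.5-.5,30+(a[1]+.5)/2.5-.5])
p,X=fit(d,[(-130,116,14),(70,116,14),(70,-96,14),(-130,-96,14)],[c(w) for w in((108,115),(527,115),(502,522),(149,520))],[c((200,355)),c((480,356))])
q=np.array([ray(d,*c(w),.052)[:2] for w in((329,251),(426,252),(423,481),(333,482))])-p[:2]
k,n=np.cos(p[2]),np.sin(p[2]);v=np.c_[k*q[:,0]+n*q[:,1],-n*q[:,0]+k*q[:,1]]*1000;print(v.round(1),v.mean(0))
a=np.load("top.npz")["image"].astype(int);b=r.snapshot("top")["image"].astype(int)
for n,(x0,y0,x1,y1) in dict(dark=(308,150,342,195),long=(332,210,362,278)).items():print(n,abs(a-b)[y0:y1,x0:x1].mean())
r.finish_job()
E
```

```text
[ 0.545   0.2185 -0.168 ] res px [-1.1 -0.7  1.2 -0.5  0.5  0.8 -0.5  1.4  0.   0.2  0.   0.1]
[[-23.6  56.1]
 [ 19.9  55.7]
 [ 21.3 -54.8]
 [-23.4 -55.4]] [-1.43810269  0.43754543]
dark 11.407407407407407
long 12.176633986928104
the job is handed in; nothing more can be done
```

The blank is on the carving stage and the gate is shut with its catch out behind it. I handed the job in at about 16 s of the 48 s allowed; no verdict came back.

- **Blank:** I set it down with about 9 N of contact. The last wrist image puts it about 1.4 mm in front of centre and 0.4 mm left. It is square to within about 0.01 rad, touches no stop, and has a visible gap to the gate.
- **Gate:** It gave way past the catch, then met its stop with the force rising again to about 13 N sideways (16 N in all). The last picture shows the brass catch out behind the gate. The arm then backed off and stands clear above the stage with the fingers closed.
- **Other two blocks:** I did not touch either of them. My before-and-after check from the top camera settled nothing: it showed a mean change of about 11–12 grey levels around both blocks. I put that down to the arm's shadow or the arm being in view, but I did not look at that picture.
- **Disagreement between measurements:** With the blank still in the grip, one close view suggested it sat about 3 mm off along its length. I corrected by 2 mm, and both views after release showed it centred to within about 0.5 mm along its length. The camera calibration is only good to about 2 mm.

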